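# Turn a chamber cover gasket side up

## Task

Two flat square grey metal chamber covers lie on the blue bench stand; one of them was put down on its orange gasket, so only its bare metal face shows. Slide that cover part-way out over the stand's free long edge on the right-hand side, the one nearest to both covers, until it sticks out far enough to be taken from above and below. Then turn it over and leave it lying flat on the stand's top again, gasket up, with hardly any of it overhanging. Leave the other cover, which already lies gasket up, where it is, and do not let a cover drop to the bench.

Things in the scene. Friction and masses are not known exactly. Their poses are not given: they have to be found in the camera images.
- cover_center (a point): the cover to turn: flat loose plate, 100 x 100 x 8 mm, 0.14 kg: 6 mm bare grey metal with a 2 mm orange gasket frame on one face. Wider than a gripper opens. Point at its centre, mid-thickness. z points out of the bare face (up at the start, gasket hidden below); x and y start within 0.06 rad of the stand's. Its edge starts about 10 to 45 mm in from the stand's free edge, with at least 50 mm of board free behind it
- spare_center (a point): the other cover, same size and make, loose, about 25 mm beside the first along the stand (nearer or farther varies), its orange gasket face already up; leave it. Point at its centre, mid-thickness
- stand_top (a point): the fixed blue stand: level board 200 (x) x 260 (y) x 12 mm, top 70 mm above the bench, on steel side panels. Point at the centre of the board's top face; z up, x points away from the free edge (ahead and to the robot's left), y along that edge toward the robot. The free edge, facing the robot's right, is at x = -0.10 in this frame; 80 mm of board there have open space beneath
Not all that is in view belongs to the job. What is shaped like the part that bears cover_center but turquoise is not meant.

How it is judged (in metres and radians):
On the way:
1. the cover, still lying flat on the stand, sticks out at least 15 mm over its free edge (x of cover_center in the frame of stand_top below -0.065 m and z of cover_center in the frame of stand_top below 0.01 m and angle between cover_center's own z axis and vertical below 0.15 rad), for 0.1 s.
At the end, for the whole second after the job is handed in: the cover lies flat on the stand's top (within 0.1 rad, its centre within 4 mm of resting height) with its gasket up, overhanging no edge by more than about 20 mm; the other cover is within 20 mm of where it began (angle between cover_center's own z axis and vertical above 3.04 rad and z of cover_center in the frame of stand_top between 0 and 0.008 m and x of cover_center in the frame of stand_top between -0.07 and 0.07 m and y of cover_center in the frame of stand_top between -0.1 and 0.1 m and distance of spare_center from where it was at the start of the episode below 0.02 m); the robot touches nothing.
It fails at once if a cover drops to the bench (z of any of cover_center, spare_center in the frame of stand_top below -0.045 m).
It fails at once if the other cover is pushed or tipped (distance of spare_center from where it was at the start of the episode above 0.03 m or angle between spare_center's own z axis and vertical above 0.35 rad).
It also fails if it takes over 61 s, if anything falls off the work surface, if the arm or the gripper's body presses on something with over 40 N, if the wrist force passes 120 N, or if a joint passes its speed limit or range.

## Robot

A 6-joint arm with a two-finger parallel gripper is mounted at the origin on a cart in front of the work surface, level with it; the furniture and walls round the work are solid. World frame = base frame: x ahead of the robot, y to its left, z up, the work surface at z = 0. Lengths are in mm, angles in rad, forces in N, time in s.
With the tool pointing down it reaches from about 350 to 875 mm from the base axis. Payload 15.5 kg.
Tool frame: the origin (TCP) lies between the finger pads; the fingertips stand 22 mm ahead of it and the grasp point (between the pads) lies 3 mm ahead of it; x points along the fingers, y is the direction in which the jaws open and shut, and the axes are right-handed (so a half turn about x gives the same grasp; the last joint's range is limited). The gripper opens to 85 mm and grips with 20 to 120 N. Pads are 22 mm wide; open, the fingers measure 114 mm over their backs; the gripper's body (76 mm by 85 mm) begins 54 mm behind the grasp point. The pads swing forward as they close: fully open they stand 13 mm farther back than shut.
Start: joints at [-1.389, 0.494, 1.345, -0, 1.302, -0.096], TCP at [171.402, -601.039, 253.277] pointing down, gripper open.
Joint ranges: [-2.91, 2.91], [-0.82, 2.16], [0.22, 2.67], [-1.22, 4.37], [0.12, 2.79], [-3.08, 3.08]. Speed limits (rad/s): [1.89, 1.89, 2.57, 3.01, 3.01, 3.01].

## Interface

Orientations are given as a unit quaternion [x, y, z, w].
In Python, from station import manip gives the robot as it stands.
- The arm moves only by the tool apply_moves, never from a script. Its argument "targets" is a list of rows, each an object of numbers: "hand": the opening, from -1 (shut) to 1 (fully open); "dx", "dy", "dz": the shift along the tool's x, y, z scaled (see below); "turn": the turn about the tool's x scaled (see below). In form: [{"hand": .., "dx": .., "dy": .., "dz": .., "turn": ..}, ...]. A call has 1 to 8 rows; each row shifts and turns the commanded pose from where the row before left it, along the tool's axes as they then stand; what a row does not reach is not made up. The controller multiplies each number of a shift by 0.08 m and each number of a turn by 0.12 rad. A row lasts 1/10 s, in which the tool goes at most 50 mm and 8.59 degrees, less where a joint would pass 70% of its speed; a pose out of reach is approached as far as the arm can. A call with a number of a shift or a turn outside -1 to 1 is refused whole. A call with a gripper value outside its range is refused whole. The fingers move at their own pace and stop on an object; the grip force is fixed at half the most. Time passes only in rows, so rows that do not move let the fingers close. It gives the time, the measured TCP pose, the force and the opening at its end, in the units of the state.
- manip.read_state(): the state, without advancing time (a new reading comes with each control period).
- manip.snapshot(name): name is "scene" or "top" or "wrist"; returns (picture, depth): 420x560x3 uint8, red, green, blue; 420x560 float32, mm along the optical axis (not along the pixel's ray), 0 where there is no reading.
- manip.get_calibration(name): a dict with "camera_matrix" (3x3 intrinsics, pixels), "k1" (the pictures are not rectified: a ray, as slopes to the right and down, at radius r is drawn at 1 + k1 r^2 times it, then the intrinsics apply), "R" (3x3) and "t" (3): a world point X has camera coordinates R X + t. Camera axes: x right, y down, z forward; pixel columns grow to the right and rows downward; lengths in mm; the calibration is good to about 2 mm. A picture is of the moment at which its call begins: read the wrist's pose just before it. get_calibration takes no time and is no camera call; for the wrist camera it gives the pose at the moment of the call.
- manip.finish_job(): hands the job in, once; it reports no verdict.
The state is a dict: "time": time; "q": joint angles; "joint_velocities": joint speeds; "tau": joint torques, N m; "tcp_pos": TCP position; "tcp_rot": TCP orientation; "wrist_force": force on the tool from outside, world axes, zero at the start; "torque": the same for the moment, N m; "finger_gap": opening from 0.0 (shut) to 1.0 (fully open).
Only numpy, scipy, OpenCV 4.12 (cv2) and the standard library are available. Lean on these libraries where they do the work, as an engineer would, in place of code of your own. Each camera call takes 0.05 s, during which the arm holds its last target.

## Working session

There is one attempt and no reset: what is moved stays moved. The work goes in short steps, Python scripts to look and compute and a tool call to move; the robot and the scene stay as the last step left them, time stands still between calls to the robot, and variables do not carry over. Pictures are saved under pics/ and viewed, and the job is handed in when it is done.

Besides the shell and the picture viewer there is one more tool, called as a command line: name --argument value ..., lists and objects as JSON in quotes. apply_moves: Moves the arm, as the interface text tells. Its arguments: {"type":"object","properties":{"targets":{"type":"array"}},"required":["targets"]}

```bash
ls; mkdir -p pics; python3 - <<'E'
from station import manip
import cv2,numpy as np
s=manip.read_state();print(s)
for n in ["scene","top"]:
    p,d=manip.snapshot(n);cv2.imwrite(f"pics/{n}0.png",p[:,:,::-1]);np.save(f"{n}0.npy",d)
    c=manip.get_calibration(n);print(n,c)
E
```

```text
pics
{'time': 0.0, 'q': array([-1.38852543e+00,  4.94188690e-01,  1.34614835e+00, -7.27036185e-06,
        1.30255983e+00, -9.55005382e-02]), 'joint_velocities': array([ 9.75651244e-04,  5.36569548e-04,  2.49620971e-03, -4.43465509e-05,
       -9.41651732e-04, -3.18112124e-04]), 'tau': array([-1.70156411e-03, -8.82153082e+01, -3.83866739e+01, -1.19403117e-04,
        1.01680169e-02,  3.21009668e-05]), 'tcp_pos': array([ 171.31812627, -600.68616642,  252.69100371]), 'tcp_rot': array([-0.70027524, -0.09835284,  0.70032019, -0.0974317 ]), 'wrist_force': array([-0.19250781, -0.12106681,  0.24087734]), 'torque': array([-0.01085034, -0.00545829,  0.02124131]), 'finger_gap': 1.003426093479568}
scene {'camera_matrix': array([[493.10701792,   0.        , 285.38954939],
       [  0.        , 493.10701792, 209.14484141],
       [  0.        ,   0.        ,   1.        ]]), 'k1': 0.03952136543849799, 'R': array([[-0.74003854, -0.67249681, -0.00953939],
       [-0.28633724,  0.3278659 , -0.90028603],
       [ 0.60856712, -0.66351488, -0.43519428]]), 't': array([547.25302802, 153.50187884, 719.37541302])}
top {'camera_matrix': array([[478.46485127,   0.        , 277.98126143],
       [  0.        , 478.46485127, 205.9814774 ],
       [  0.        ,   0.        ,   1.        ]]), 'k1': 0.02864468975868655, 'R': array([[ 0.00707921, -0.99955411, -0.02900791],
       [-0.99909625, -0.00585418, -0.04210006],
       [ 0.04191147,  0.02927973, -0.99869221]]), 't': array([249.22568397, 541.30687353, 887.08168958])}
```

View pics/scene0.png

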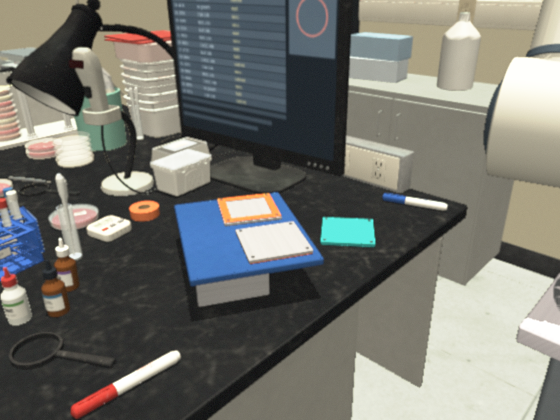

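View pics/top0.png

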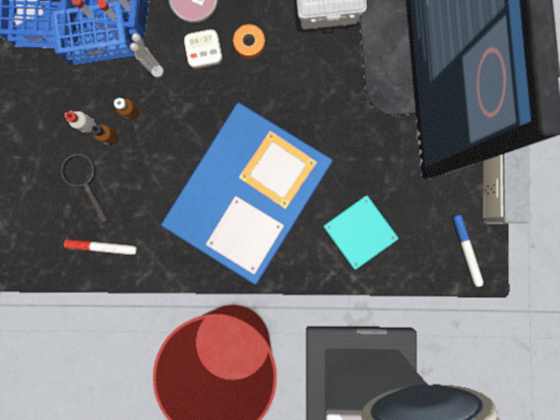

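The scene shows three candidates:
- **Grey plate** at top-view pixel (244,235), bare face up on the blue stand. This fits the cover to turn.
- **Orange-framed plate** at (279,169), gasket up. This is the spare.
- **Turquoise plate** at (361,232), off the stand. This is the decoy.

Next I'll enlarge the view and measure.

```bash
cat > h.py <<'E'
import numpy as np,cv2
from station import manip
def und(cal,uv):
    K=np.array(cal['camera_matrix']);k1=cal['k1']
    uv=np.atleast_2d(uv).astype(float)
    d=np.array([k1,0,0,0,0.])
    return cv2.undistortPoints(uv.reshape(-1,1,2),K,d).reshape(-1,2)
def plane(cal,uv,z):
    n=und(cal,uv);R=np.array(cal['R']);t=np.array(cal['t'])
    c=-R.T@t; r=np.c_[n,np.ones(len(n))]@R
    return c+r*((z-c[2])/r[:,2])[:,None]
def proj(cal,X):
    X=np.atleast_2d(X);R=np.array(cal['R']);t=np.array(cal['t'])
    p=X@R.T+t; s=p[:,:2]/p[:,2:]; s=s*(1+cal['k1']*(s**2).sum(1,keepdims=True))
    K=np.array(cal['camera_matrix']);return s*[K[0,0],K[1,1]]+K[:2,2]
def blob(mask):
    mask=mask.astype(np.uint8)
    n,l,st,c=cv2.connectedComponentsWithStats(mask)
    return [(st[i,4],c[i],l==i) for i in range(1,n)]
E
python3 - <<'E'
from h import *
p=cv2.imread('pics/top0.png')
h=cv2.cvtColor(p,cv2.COLOR_BGR2HSV);cal=manip.get_calibration('top')
cr=p[90:300,150:410];cv2.imwrite('pics/crop0.png',cv2.resize(cr,None,fx=3,fy=2.8,interpolation=cv2.INTER_CUBIC)[:600])
H,S,V=cv2.split(h)
roi=np.zeros(H.shape,bool);roi[90:300,150:340]=1
blue=roi&(H>100)&(H<125)&(S>120)
grey=roi&(S<40)&(V>140)
orange=roi&(H>8)&(H<25)&(S>120)
for n,m,z in (('grey',grey,78),('orange',orange,78),('stand',blue|grey|orange,70)):
    m=cv2.morphologyEx(m.astype(np.uint8),cv2.MORPH_CLOSE,np.ones((5,5)))
    cs,_=cv2.findContours(m,cv2.RETR_EXTERNAL,cv2.CHAIN_APPROX_NONE)
    for c in cs:
        if cv2.contourArea(c)<800: continue
        w=plane(cal,c.reshape(-1,2),z)[:,:2].astype(np.float32)
        r=cv2.minAreaRect(w);print(n,cv2.contourArea(c),r)
        print(cv2.boxPoints(r).round(1).tolist())
d=np.load('top0.npy')
for u,v in ((244,235),(279,169),(220,170),(361,232),(300,270)):
    R=cal['R'];n=und(cal,(u,v))[0];z=d[v,u];X=R.T@(np.r_[n,1]*z-cal['t']);print(u,v,X.round(1))
E
```

```text
grey 932.0 ((379.6959533691406, 308.8597412109375), (10.397055625915527, 329.54803466796875), 0.5062531232833862)
[[373.0, 473.6000061035156], [376.0, 144.0], [386.3999938964844, 144.10000610351562], [383.3999938964844, 473.70001220703125]]
grey 3216.0 ((486.6567077636719, 309.2934875488281), (100.81742858886719, 100.85767364501953), 59.10602569580078)
[[417.5, 291.8999938964844], [504.0, 240.10000610351562], [555.7999877929688, 326.70001220703125], [469.29998779296875, 378.3999938964844]]
grey 1585.5 ((601.697998046875, 252.47122192382812), (71.65777587890625, 71.43260955810547), 56.37893295288086)
[[552.0999755859375, 242.39999389648438], [611.5999755859375, 202.89999389648438], [651.2999877929688, 262.5], [591.7999877929688, 302.1000061035156]]
orange 2751.0 ((601.523681640625, 252.49542236328125), (95.99282836914062, 95.25032043457031), 56.63847351074219)
[[535.4000244140625, 238.60000610351562], [614.9000244140625, 186.1999969482422], [667.7000122070312, 266.3999938964844], [588.0999755859375, 318.79998779296875]]
stand 932.0 ((378.5295104980469, 309.64788818359375), (10.496320724487305, 332.6943359375), 0.506267249584198)
[[371.79998779296875, 475.8999938964844], [374.79998779296875, 143.3000030517578], [385.20001220703125, 143.39999389648438], [382.29998779296875, 476.0]]
stand 16393.0 ((561.3201904296875, 307.6272888183594), (201.5946044921875, 261.44219970703125), 58.557090759277344)
[[397.20001220703125, 289.79998779296875], [620.2999877929688, 153.39999389648438], [725.4000244140625, 325.3999938964844], [502.3999938964844, 461.79998779296875]]
244 235 [485.8 310.2  76.7]
279 169 [602.4 249.6  75.6]
220 170 [601.1 355.2  68.3]
361 232 [491.8  96.3   9.8]
300 270 [418.5 210.4  -1.6]
```

View pics/crop0.png

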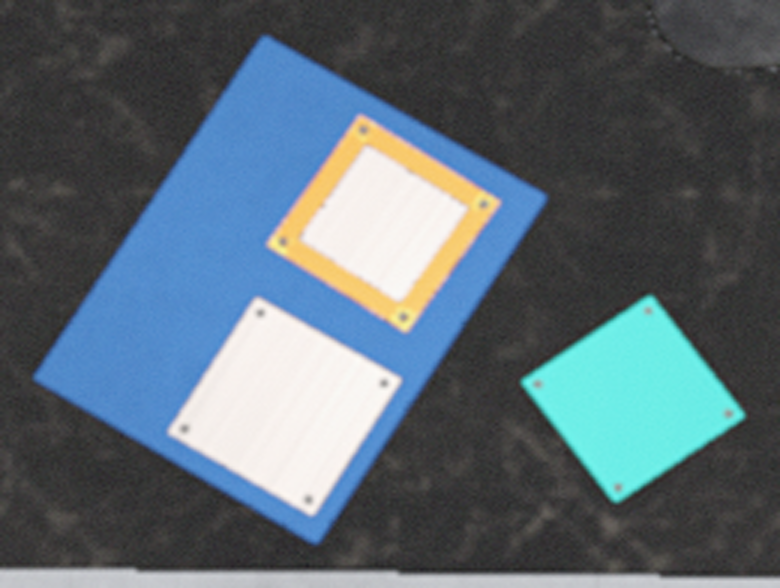

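The crop confirms it: the target is the grey bare plate at (244,235). In the stand frame its centre is about x=-37.5, y=64.5 mm, and the spare is about x=-26, y=-63. The tool can only yaw, so this is my plan:
1. Push the cover out over the edge.
2. Tip it over the edge with a straddling gripper and clamp it vertical.
3. Lay it back down the other way up.

I'll start by moving above it.

apply_moves --targets '[{"hand": -1,"dx": 0,"dy": -0.5,"dz": -0.36,"turn": 0},{"hand": -1,"dx": 0,"dy": -0.5,"dz": -0.36,"turn": 0},{"hand": -1,"dx": 0,"dy": -0.5,"dz": -0.36,"turn": 0},{"hand": -1,"dx": 0,"dy": -0.5,"dz": -0.36,"turn": 0},{"hand": -1,"dx": 0,"dy": -0.5,"dz": -0.36,"turn": 0},{"hand": -1,"dx": 0,"dy": -0.5,"dz": -0.36,"turn": 0},{"hand": -1,"dx": 0,"dy": -0.5,"dz": -0.36,"turn": 0},{"hand": -1,"dx": 0,"dy": -0.5,"dz": -0.36,"turn": 0}]'

```text
time: 0.9
tcp_pos: [305.3, -228.3, 253.2]
tcp_rot: [0.7, 0.098, -0.7, 0.098]
wrist_force: [0.4, -0.2, 0.2]
finger_gap: -0.001
```

apply_moves --targets '[{"hand": -1,"dx": 0,"dy": -0.5,"dz": -0.36,"turn": 0},{"hand": -1,"dx": 0,"dy": -0.5,"dz": -0.36,"turn": 0},{"hand": -1,"dx": 0,"dy": -0.5,"dz": -0.36,"turn": 0},{"hand": -1,"dx": 0,"dy": -0.5,"dz": -0.36,"turn": 0},{"hand": -1,"dx": 0,"dy": -0.5,"dz": -0.36,"turn": 0},{"hand": -1,"dx": 0,"dy": -0.5,"dz": -0.36,"turn": 0},{"hand": -1,"dx": 0,"dy": -0.5,"dz": -0.36,"turn": 0},{"hand": -1,"dx": 0,"dy": -0.5,"dz": -0.36,"turn": 0}]'

```text
time: 1.7
tcp_pos: [438.6, 141.2, 253.2]
tcp_rot: [-0.7, -0.098, 0.7, -0.098]
wrist_force: [0.9, -0.7, 1.0]
finger_gap: 0.002
```

apply_moves --targets '[{"hand": -1,"dx": 0,"dy": -0.5,"dz": -0.36,"turn": 0},{"hand": -1,"dx": 0,"dy": -0.5,"dz": -0.36,"turn": 0},{"hand": -1,"dx": 0,"dy": -0.5,"dz": -0.36,"turn": 0},{"hand": -1,"dx": 0,"dy": -0.5,"dz": -0.36,"turn": 0},{"hand": -1,"dx": 0,"dy": -0.5,"dz": -0.36,"turn": 0},{"hand": -1,"dx": 0,"dy": 0,"dz": 0,"turn": -1},{"hand": -1,"dx": 0,"dy": 0,"dz": 0,"turn": -1},{"hand": -1,"dx": 0,"dy": 0,"dz": 0,"turn": -1}]'

```text
time: 2.5
tcp_pos: [521.8, 371.0, 252.6]
tcp_rot: [-0.67, -0.223, 0.671, -0.224]
wrist_force: [0.2, -0.5, -0.0]
finger_gap: -0.003
```

apply_moves --targets '[{"hand": -1,"dx": 0,"dy": 0,"dz": 0,"turn": -1},{"hand": -1,"dx": 0,"dy": 0,"dz": 0,"turn": -1},{"hand": -1,"dx": 0,"dy": 0,"dz": 0,"turn": -1},{"hand": -1,"dx": 0,"dy": 0,"dz": 0,"turn": -1},{"hand": -1,"dx": 0,"dy": 0,"dz": 0,"turn": -1},{"hand": -1,"dx": 0,"dy": 0,"dz": 0,"turn": -1},{"hand": -1,"dx": 0,"dy": 0,"dz": 0,"turn": -1},{"hand": -1,"dx": 0,"dy": 0,"dz": 0,"turn": -1}]'

```text
time: 3.3
tcp_pos: [521.9, 370.6, 252.9]
tcp_rot: [0.492, 0.508, -0.492, 0.508]
wrist_force: [-1.7, 0.7, 0.3]
finger_gap: -0.003
```

apply_moves --targets '[{"hand": -1,"dx": 0,"dy": 0,"dz": 0,"turn": -1},{"hand": -1,"dx": 0,"dy": 0,"dz": 0,"turn": -1},{"hand": -1,"dx": 0,"dy": 0,"dz": 0,"turn": -1},{"hand": -1,"dx": 0,"dy": 0,"dz": 0,"turn": -1},{"hand": -1,"dx": 0,"dy": 0,"dz": 0,"turn": -1},{"hand": -1,"dx": 0,"dy": 0,"dz": 0,"turn": -1},{"hand": -1,"dx": 0,"dy": 0,"dz": 0,"turn": -1},{"hand": -1,"dx": 0,"dy": 0,"dz": 0,"turn": -1}]'

```text
time: 4.1
tcp_pos: [521.9, 370.6, 252.9]
tcp_rot: [0.202, 0.678, -0.202, 0.678]
wrist_force: [-0.3, -0.6, -0.5]
finger_gap: 0.002
```

```bash
cat >> h.py <<'E'
from scipy.spatial.transform import Rotation as Ro
SC=np.array([561.3,307.6]);A=np.deg2rad(58.557);XS=np.array([np.cos(A),np.sin(A)]);YS=np.array([-XS[1],XS[0]])
def st():
    s=manip.read_state();R=Ro.from_quat(s['tcp_rot']).as_matrix();d=s['tcp_pos'][:2]-SC
    yaw=np.rad2deg(np.arctan2(R[1,1],R[0,1]))
    print('t%.2f xs %.1f ys %.1f z %.1f yawerr %.2f gap %.3f F_s %s down %s'%(s['time'],d@XS,d@YS,s['tcp_pos'][2],yaw-58.557,s['finger_gap'],np.round([s['wrist_force'][:2]@XS,s['wrist_force'][:2]@YS,s['wrist_force'][2]],1),R[:,0].round(3)),s['q'].round(2))
E
python3 - <<'E'
from h import *
st()
p,d=manip.snapshot('wrist');cv2.imwrite('pics/w1.png',p[:,:,::-1])
p,d=manip.snapshot('scene');cv2.imwrite('pics/s1.png',p[:,:,::-1])
E
```

```text
t4.10 xs 33.2 ys 66.5 z 252.9 yawerr -1.72 gap 0.002 F_s [-0.7 -0.  -0.5] down [-0.001 -0.    -1.   ] [ 0.52  0.52  1.31  0.    1.32 -0.47]
```

View pics/w1.png

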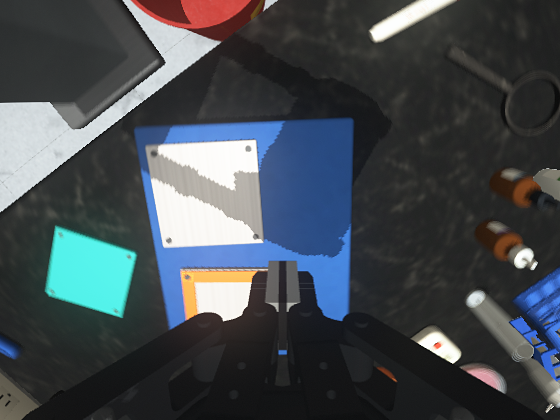

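View pics/s1.png

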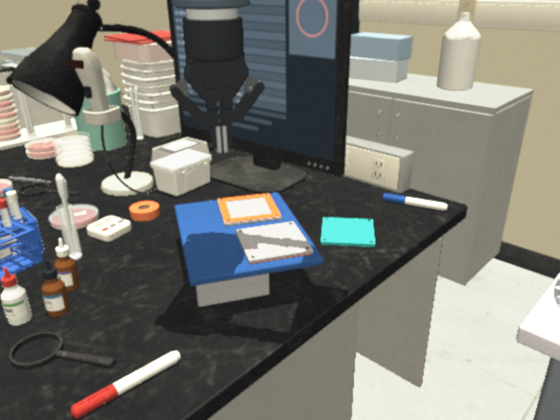

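apply_moves --targets '[{"hand": -1,"dx": 0.3,"dy": 0.06,"dz": 0.025,"turn": -0.25},{"hand": -1,"dx": 0.5,"dy": 0,"dz": 0,"turn": 0},{"hand": -1,"dx": 0.5,"dy": 0,"dz": 0,"turn": 0},{"hand": -1,"dx": 0.3,"dy": 0,"dz": 0,"turn": 0},{"hand": -1,"dx": 0.2,"dy": 0,"dz": 0,"turn": 0},{"hand": -1,"dx": 0.1,"dy": 0,"dz": 0,"turn": 0},{"hand": -1,"dx": 0,"dy": 0,"dz": 0,"turn": 0}]'

```text
time: 4.9
tcp_pos: [526.0, 373.4, 100.4]
tcp_rot: [0.194, 0.68, -0.194, 0.68]
wrist_force: [-0.1, -0.0, 0.3]
finger_gap: 0.003
```

```bash
python3 - <<'E'
from h import *
st()
p,d=manip.snapshot('wrist');cv2.imwrite('pics/w2.png',p[:,:,::-1])
p,d=manip.snapshot('scene');cv2.imwrite('pics/s2.png',cv2.resize(p[150:320,150:370,::-1],None,fx=3,fy=3))
E
```

```text
t4.90 xs 37.7 ys 64.4 z 100.4 yawerr -0.41 gap 0.003 F_s [-0.1  0.1  0.3] down [-0.001 -0.001 -1.   ] [ 0.52  0.69  1.44  0.    1.01 -0.49]
```

View pics/w2.png

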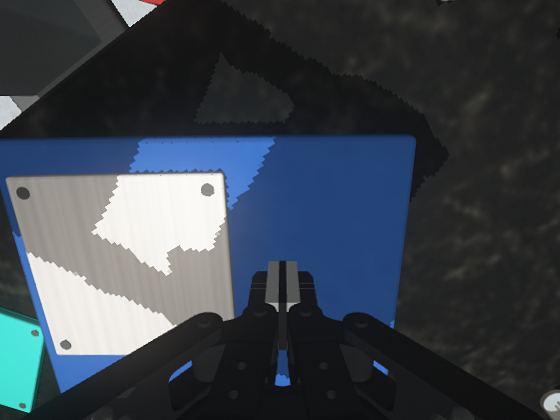

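View pics/s2.png

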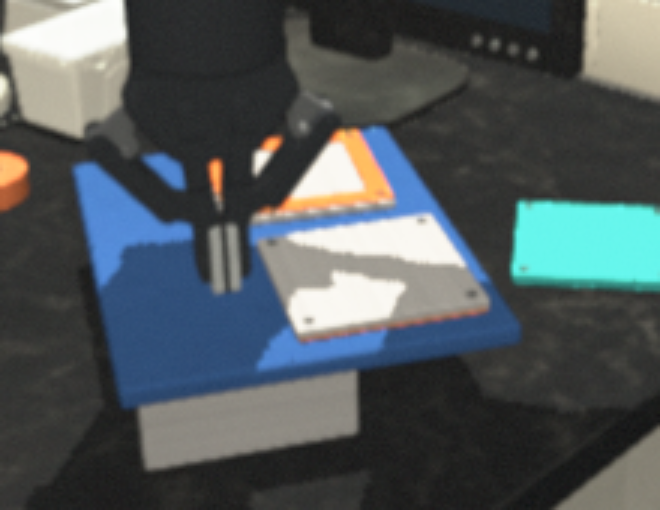

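apply_moves --targets '[{"hand": -1,"dx": 0.065,"dy": 0,"dz": 0,"turn": 0},{"hand": -1,"dx": 0,"dy": -0.1,"dz": 0,"turn": 0},{"hand": -1,"dx": 0,"dy": -0.1,"dz": 0,"turn": 0},{"hand": -1,"dx": 0,"dy": -0.1,"dz": 0,"turn": 0},{"hand": -1,"dx": 0,"dy": -0.1,"dz": 0,"turn": 0},{"hand": -1,"dx": 0,"dy": -0.1,"dz": 0,"turn": 0},{"hand": -1,"dx": 0,"dy": -0.1,"dz": 0,"turn": 0}]'

```text
time: 5.7
tcp_pos: [501.0, 332.2, 96.3]
tcp_rot: [0.194, 0.68, -0.193, 0.68]
wrist_force: [1.5, 1.6, 0.6]
finger_gap: -0.0
```

```bash
cat >> h.py <<'E'
def look(i,only=('wrist','scene')):
    st()
    for n in only:
        p,d=manip.snapshot(n)
        if n=='scene': q=cv2.resize(p[130:320,150:370,::-1],None,fx=3,fy=3)
        elif n=='top': q=cv2.resize(p[90:300,150:410,::-1],None,fx=2.8,fy=2.8)
        else: q=p[:,:,::-1]
        cv2.imwrite(f'pics/{n}{i}.png',q); cv2.imwrite(f'pics/{n}{i}_raw.png',p[:,:,::-1]); np.save(f'{n}{i}.npy',d)
def coverfit(i):
    p=cv2.imread(f'pics/top{i}_raw.png');h=cv2.cvtColor(p,cv2.COLOR_BGR2HSV);cal=manip.get_calibration('top')
E
python3 - <<'E'
from h import *
look(3,('wrist','top'))
E
```

```text
t5.70 xs -10.4 ys 64.3 z 96.3 yawerr -0.30 gap -0.000 F_s [ 2.2 -0.5  0.6] down [ 0.  0. -1.] [ 0.49  0.65  1.56  0.    0.93 -0.53]
```

View pics/wrist3.png

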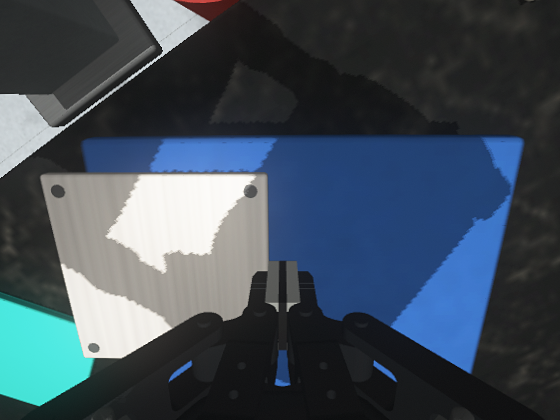

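View pics/top3.png

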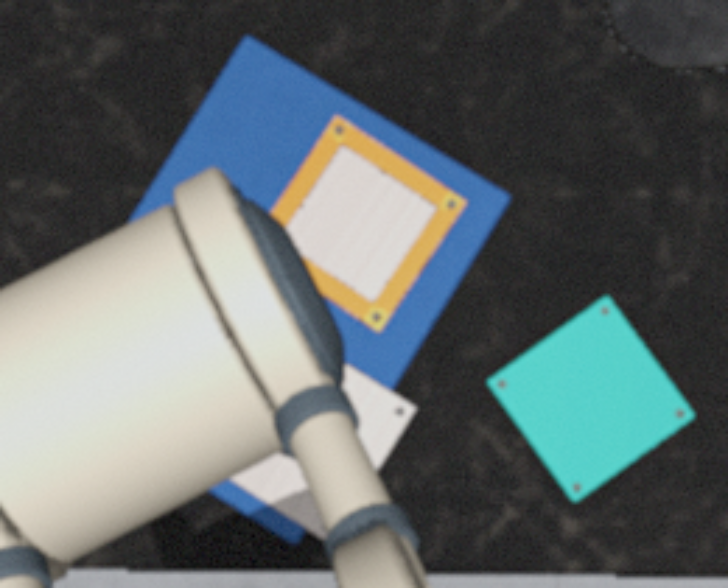

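```bash
cat >> h.py <<'E'
def sf(uv,z,cam='wrist'):
    w=plane(manip.get_calibration(cam),uv,z)[:,:2]-SC
    return np.c_[w@XS,w@YS].round(1)
E
python3 - <<'E'
from h import *
print(sf([(267,176),(267,250),(41,175),(84,357),(82,358)],78))
print(sf([(82,142),(523,140)],70))
print(sf([(415,407),(403,410)],78,'top'), sf([(150+415/2.8,90+407/2.8)],78,'top'))
E
```

```text
[[ -17.1  115.2]
 [ -17.8   80.3]
 [-115.6  116.4]
 [-116.6   17.7]
 [-117.8   17.1]]
[[-99.4 129.4]
 [ 96.7 129.5]]
[[-439.   158.6]
 [-424.6  173.8]] [[-118.2   16.1]]
```

The cover now sticks out about 17 mm: the wrist view puts its inner edge at column 267, x≈-17.5. I'll push it on to about 42 mm.

apply_moves --targets '[{"hand": -1,"dx": 0,"dy": -0.1,"dz": 0,"turn": 0},{"hand": -1,"dx": 0,"dy": -0.1,"dz": 0,"turn": 0},{"hand": -1,"dx": 0,"dy": -0.1,"dz": 0,"turn": 0},{"hand": -1,"dx": 0,"dy": 0,"dz": 0,"turn": 0}]'

```text
time: 6.2
tcp_pos: [487.7, 311.3, 96.0]
tcp_rot: [0.193, 0.68, -0.194, 0.68]
wrist_force: [-0.5, -0.3, -0.6]
finger_gap: -0.001
```

```bash
python3 - <<'E'
from h import *
look(4)
E
```

```text
t6.20 xs -35.3 ys 64.7 z 96.0 yawerr -0.31 gap -0.001 F_s [-0.5  0.3 -0.6] down [-0.001 -0.001 -1.   ] [ 0.47  0.62  1.62 -0.    0.9  -0.55]
```

View pics/wrist4.png

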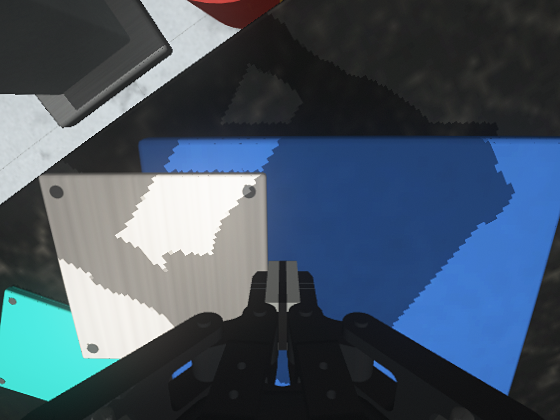

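View pics/scene4.png

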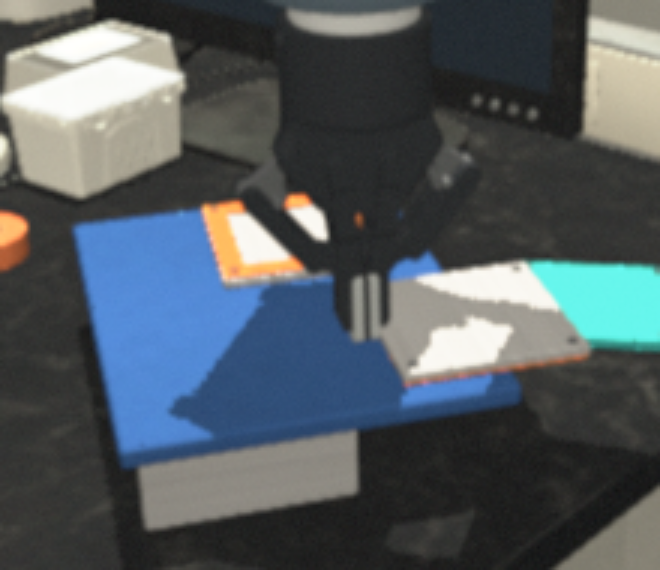

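```bash
python3 - <<'E'
from h import *
print(sf([(266,176),(267,250),(40,176),(83,358)],78))
print(sf([(140,141)],70))
E
```

```text
[[ -40.6  115.3]
 [ -40.8   80.4]
 [-139.1  116. ]
 [-140.3   17.2]]
[[-96.3 129.6]]
```

apply_moves --targets '[{"hand": -1,"dx": 0,"dy": 0.12,"dz": 0,"turn": 0},{"hand": -1,"dx": -0.25,"dy": 0,"dz": 0,"turn": 0},{"hand": 0,"dx": -0.6,"dy": 0,"dz": 0,"turn": 0},{"hand": 0,"dx": 0,"dy": -0.2,"dz": 0,"turn": 0},{"hand": 0,"dx": 0,"dy": -0.4,"dz": 0,"turn": 0},{"hand": 0,"dx": 0,"dy": 0,"dz": 0,"turn": 0}]'

```text
time: 6.9
tcp_pos: [466.8, 278.1, 164.2]
tcp_rot: [0.193, 0.681, -0.194, 0.68]
wrist_force: [-0.3, -0.1, -0.1]
finger_gap: 0.5
```

```bash
python3 - <<'E'
from h import *
look(5)
E
```

```text
t6.90 xs -74.5 ys 65.3 z 164.2 yawerr -0.31 gap 0.500 F_s [-0.2  0.2 -0.1] down [-0.002 -0.001 -1.   ] [ 0.43  0.49  1.65 -0.    1.   -0.59]
```

View pics/wrist5.png

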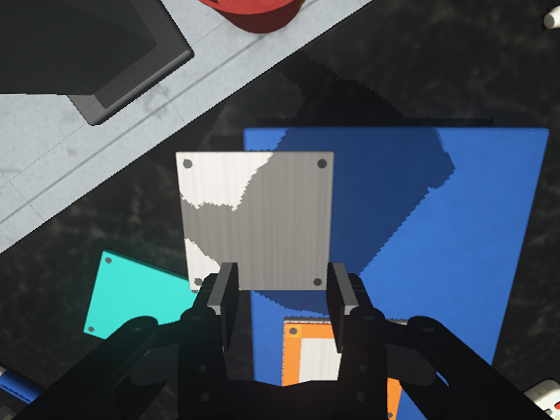

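View pics/scene5.png

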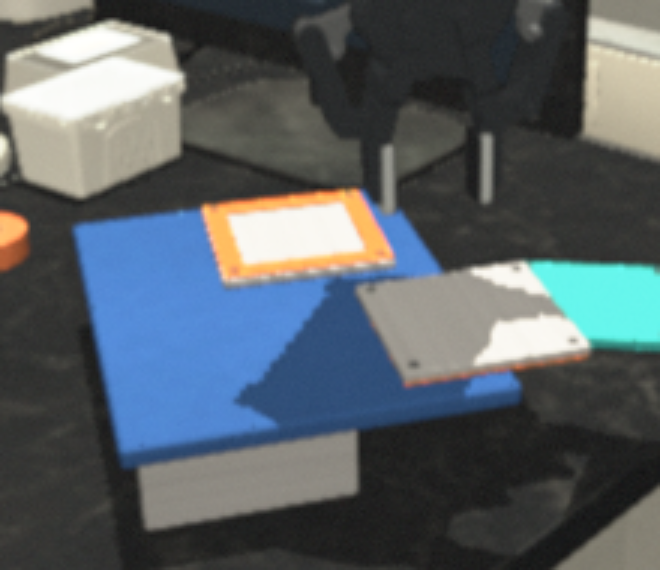

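apply_moves --targets '[{"hand": 1,"dx": 0,"dy": -0.05,"dz": 0,"turn": 0},{"hand": 1,"dx": 0,"dy": 0,"dz": 0,"turn": 0},{"hand": 1,"dx": 0,"dy": 0,"dz": 0,"turn": 0},{"hand": 1,"dx": 0,"dy": 0,"dz": 0,"turn": 0}]'

```text
time: 7.4
tcp_pos: [466.4, 276.5, 164.0]
tcp_rot: [0.193, 0.68, -0.193, 0.68]
wrist_force: [0.2, 0.2, 0.0]
finger_gap: 0.999
```

```bash
python3 - <<'E'
from h import *
look(6,('wrist',))
cal=manip.get_calibration('wrist');s=manip.read_state()
d=np.load('wrist6.npy')
R=Ro.from_quat(s['tcp_rot']).as_matrix()
u,v=np.meshgrid(np.arange(560),np.arange(420));u=u.ravel();v=v.ravel()
n=und(cal,np.c_[u,v]);z=d.ravel();X=(np.c_[n,np.ones(len(n))]*z[:,None]-cal['t'])@cal['R']
T=(X-s['tcp_pos'])@R
for name,i in (('6',0),):
    m=(z>0)&(T[:,0]>-20)&(T[:,0]<30)&(abs(T[:,2])<14)&(abs(T[:,1])<70)
    for sg in (-1,1):
        k=m&(np.sign(T[:,1])==sg)
        print(sg,k.sum(),'xmax',np.percentile(T[k,0],[90,98,100]).round(1),'y range',T[k,1].min().round(1),T[k,1].max().round(1),'z',T[k,2].min().round(1),T[k,2].max().round(1))
        top=k&(T[:,0]>np.percentile(T[k,0],90));print(T[top][:,1].min(),T[top][:,1].max())
E
```

```text
t7.40 xs -76.0 ys 64.7 z 164.0 yawerr -0.28 gap 0.999 F_s [ 0.3 -0.1  0. ] down [-0.  0. -1.] [ 0.43  0.49  1.65  0.    1.   -0.59]
-1 2034 xmax [2.9 7.3 8.7] y range -56.6 -41.9 z -11.4 12.0
-49.4778363543991 -42.090429543444785
1 2061 xmax [2.8 6.9 9. ] y range 42.2 57.1 z -11.4 12.3
42.170610349544525 49.38300755883829
```

View pics/wrist6.png

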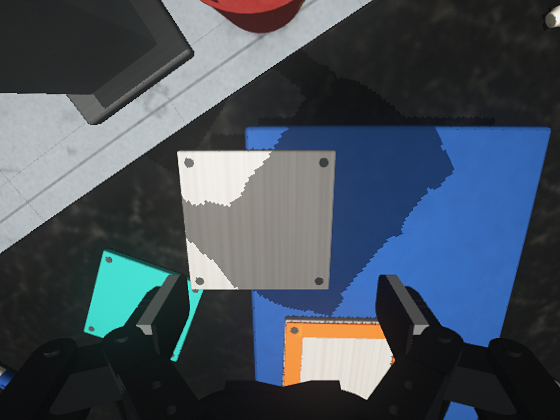

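```bash
python3 - <<'E'
from h import *
cal=manip.get_calibration('wrist');s=manip.read_state()
R=Ro.from_quat(s['tcp_rot']).as_matrix()
u,v=np.meshgrid(np.arange(560),np.arange(420));n=und(cal,np.c_[u.ravel(),v.ravel()])
for i in (6,5,4):
    z=np.load(f'wrist{i}.npy').ravel();X=(np.c_[n,np.ones(len(n))]*z[:,None]-cal['t'])@cal['R'];T=(X-s['tcp_pos'])@R
    m=(z>0)&(T[:,0]>-20)&(T[:,0]<24)&(abs(T[:,2])<11)&(abs(T[:,1])<70)
    k=m&(T[:,1]<0); print(i,T[k,0].max(),T[k,1].max(),np.histogram(T[k,0],bins=np.arange(-20,28,3)))
E
```

```text
6 8.734753322988608 -41.863946183038664 (array([267, 266, 266, 236, 233, 222, 185, 170,  97,  52,   0,   0,   0,
         0,   0]), array([-20, -17, -14, -11,  -8,  -5,  -2,   1,   4,   7,  10,  13,  16,
        19,  22,  25]))
5 20.97620579216201 -20.75847861044719 (array([308, 196, 165, 186, 184, 173, 162, 151, 146, 129, 131,  78,  36,
         7,   0]), array([-20, -17, -14, -11,  -8,  -5,  -2,   1,   4,   7,  10,  13,  16,
        19,  22,  25]))
4 19.913586282271176 -0.1946961891305411 (array([  38,  228,   68,  114,  132,  123,  115,  116,  103,   90,   94,
         70, 4711,  136,    0]), array([-20, -17, -14, -11,  -8,  -5,  -2,   1,   4,   7,  10,  13,  16,
        19,  22,  25]))
```

apply_moves --targets '[{"hand": 1,"dx": 0.3,"dy": -0.0325,"dz": 0,"turn": 0},{"hand": 1,"dx": 0.4,"dy": 0,"dz": 0,"turn": 0},{"hand": 1,"dx": 0.2,"dy": 0,"dz": 0,"turn": 0},{"hand": 1,"dx": 0,"dy": 0,"dz": 0,"turn": 0}]'

```text
time: 7.85
tcp_pos: [463.9, 273.6, 90.2]
tcp_rot: [0.192, 0.681, -0.194, 0.679]
wrist_force: [-0.2, 0.1, 0.3]
finger_gap: 1.0
```

```bash
python3 - <<'E'
from h import *
look(7)
E
```

```text
t7.85 xs -79.8 ys 65.4 z 90.2 yawerr -0.29 gap 1.000 F_s [0.  0.3 0.3] down [-0.003 -0.001 -1.   ] [ 0.42  0.59  1.72  0.    0.83 -0.59]
```

View pics/wrist7.png

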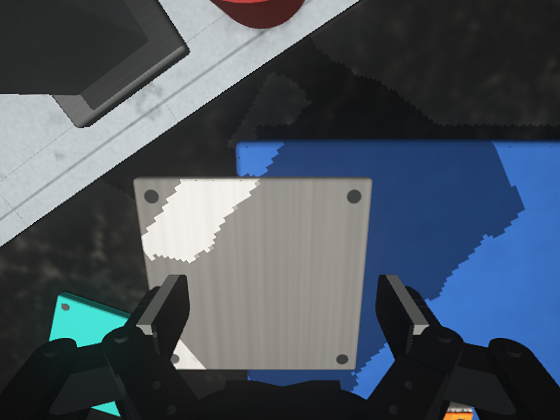

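View pics/scene7.png

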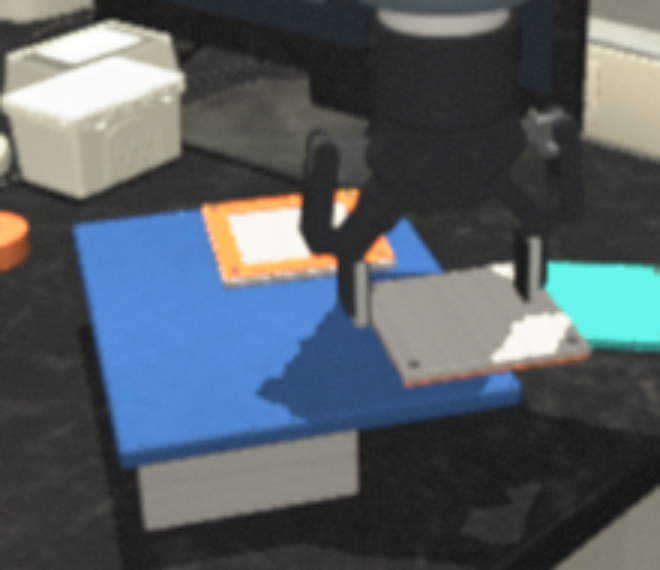

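apply_moves --targets '[{"hand": 1,"dx": 0.04,"dy": 0.01,"dz": 0,"turn": 0},{"hand": 1,"dx": 0.03,"dy": 0,"dz": 0,"turn": 0},{"hand": 1,"dx": 0.03,"dy": 0,"dz": 0,"turn": 0},{"hand": 1,"dx": 0.01,"dy": 0,"dz": 0,"turn": 0}]'

```text
time: 8.35
tcp_pos: [465.3, 274.8, 83.3]
tcp_rot: [0.193, 0.68, -0.193, 0.68]
wrist_force: [-0.2, -0.6, 0.9]
finger_gap: 1.002
```

```bash
python3 - <<'E'
from h import *
look(8)
E
```

```text
t8.35 xs -78.1 ys 64.7 z 83.3 yawerr -0.28 gap 1.002 F_s [-0.6 -0.2  0.9] down [ 0.  0. -1.] [ 0.42  0.61  1.73 -0.    0.81 -0.59]
```

View pics/wrist8.png

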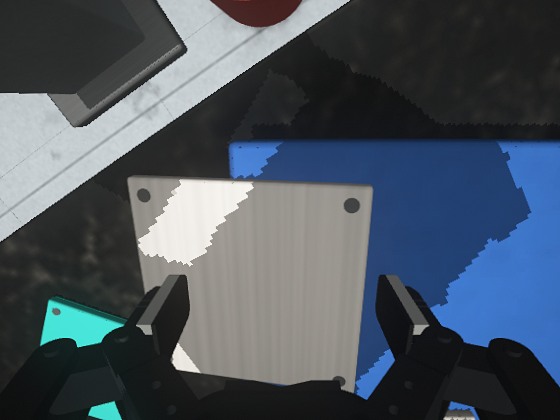

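View pics/scene8.png

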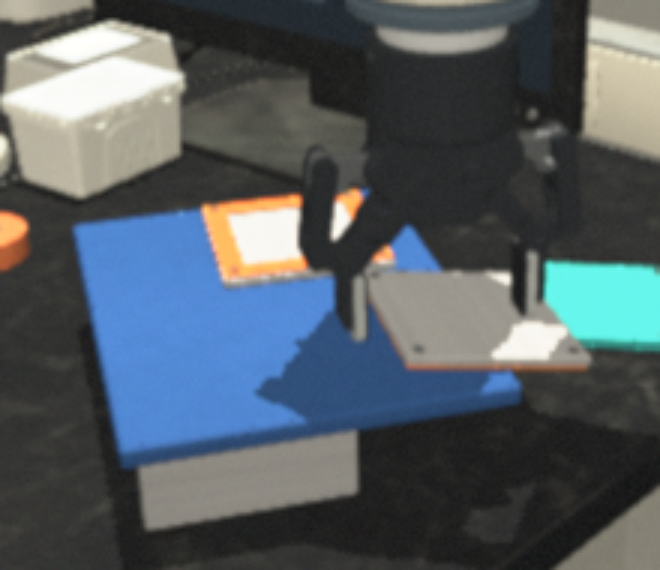

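The plate is tilting on the stand edge as planned. I'll press a little more and begin closing while raising the tool, because the tips swing forward as they close.

apply_moves --targets '[{"hand": 1,"dx": 0.03,"dy": 0,"dz": 0,"turn": 0},{"hand": 0.887,"dx": -0.023,"dy": 0,"dz": 0,"turn": 0},{"hand": 0.887,"dx": 0,"dy": 0,"dz": 0,"turn": 0},{"hand": 0.79,"dx": -0.018,"dy": 0,"dz": 0,"turn": 0},{"hand": 0.79,"dx": 0,"dy": 0,"dz": 0,"turn": 0},{"hand": 0.7,"dx": -0.016,"dy": 0,"dz": 0,"turn": 0},{"hand": 0.7,"dx": 0,"dy": 0,"dz": 0,"turn": 0}]'

```text
time: 9.15
tcp_pos: [465.4, 274.8, 85.6]
tcp_rot: [0.193, 0.68, -0.193, 0.68]
wrist_force: [-0.5, 1.5, -0.6]
finger_gap: 0.849
```

```bash
python3 - <<'E'
from h import *
look(9)
E
```

```text
t9.15 xs -78.0 ys 64.7 z 85.6 yawerr -0.29 gap 0.849 F_s [ 1.   1.2 -0.6] down [ 0.  0. -1.] [ 0.42  0.6   1.72  0.    0.81 -0.59]
```

View pics/wrist9.png

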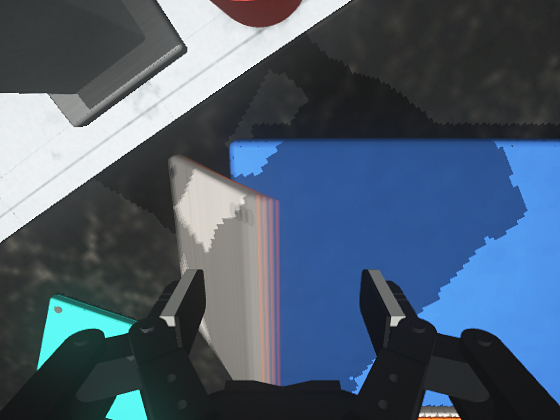

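View pics/scene9.png

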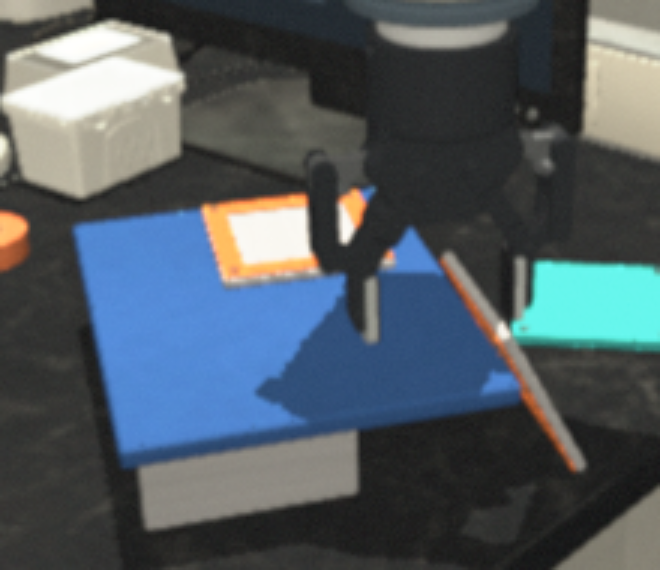

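```bash
cat >> h.py <<'E'
def cloud(cam,i):
    cal=manip.get_calibration(cam);z=np.load(f'{cam}{i}.npy').ravel()
    u,v=np.meshgrid(np.arange(560),np.arange(420));n=und(cal,np.c_[u.ravel(),v.ravel()])
    X=(np.c_[n,np.ones(len(n))]*z[:,None]-cal['t'])@cal['R']
    d=X[:,:2]-SC
    P=np.c_[d@XS,d@YS,X[:,2]]; P[z<=0]=np.nan
    return P.reshape(420,560,3)
E
python3 - <<'E'
from h import *
P=cloud('wrist',9);S=cloud('scene',9)
for v in (180,200,220,240,300,360):
    print(v,[(u,P[v,u].round(0).tolist()) for u in (175,185,195,210,225,240,252,258,262,268,275)][::2])
print('scene')
for a,b in ((447,257),(460,278),(480,308),(500,338),(520,362),(540,395),(560,432),(578,462),(465,290),(520,385),(540,410)):
    v=130+b//3;u=150+a//3
    print(a,b,S[v,u].round(0))
E
```

```text
180 [(175, [nan, nan, nan]), (195, [-119.0, 111.0, 53.0]), (225, [-100.0, 116.0, 79.0]), (252, [-90.0, 114.0, 70.0]), (262, [-86.0, 114.0, 70.0]), (275, [-81.0, 115.0, 71.0])]
200 [(175, [-147.0, 85.0, 1.0]), (195, [-120.0, 100.0, 51.0]), (225, [-99.0, 111.0, 87.0]), (252, [-88.0, 115.0, 100.0]), (262, [-86.0, 106.0, 70.0]), (275, [-81.0, 105.0, 70.0])]
220 [(175, [-149.0, 71.0, 0.0]), (195, [-122.0, 88.0, 48.0]), (225, [-100.0, 102.0, 86.0]), (252, [-88.0, 107.0, 99.0]), (262, [-87.0, 96.0, 70.0]), (275, [-81.0, 96.0, 70.0])]
240 [(175, [-151.0, 56.0, 0.0]), (195, [-124.0, 76.0, 44.0]), (225, [-101.0, 93.0, 85.0]), (252, [-88.0, 99.0, 98.0]), (262, [-87.0, 87.0, 70.0]), (275, [-81.0, 86.0, 69.0])]
300 [(175, [-118.0, 75.0, 99.0]), (195, [-114.0, 68.0, 89.0]), (225, [-103.0, 62.0, 80.0]), (252, [-89.0, 74.0, 98.0]), (262, [-86.0, 73.0, 96.0]), (275, [-81.0, 56.0, 72.0])]
360 [(175, [-107.0, 81.0, 136.0]), (195, [-147.0, -46.0, 0.0]), (225, [-107.0, 23.0, 75.0]), (252, [-90.0, 47.0, 100.0]), (262, [-86.0, 43.0, 96.0]), (275, [-82.0, 19.0, 70.0])]
scene
447 257 [-96.  22.  90.]
460 278 [-95.  47.  89.]
480 308 [-95.  83.  89.]
500 338 [-94. 114.  88.]
520 362 [-104.  117.   74.]
540 395 [-116.  118.   53.]
560 432 [-128.  115.   25.]
578 462 [-138.  117.    5.]
465 290 [-93.  63.  90.]
520 385 [-129.   54.   19.]
540 410 [-117.  117.   43.]
```

The cover tipped and now leans on the stand edge at about 60°. Its lower edge is on the bench, and its upper edge is at z≈95 between the fingers. In the wrist view the top edge is at column ~255, and in the scene view it runs (445,255)–(505,335). I'll close on it now.

apply_moves --targets '[{"hand": 0.32,"dx": -0.054,"dy": -0.075,"dz": 0,"turn": 0},{"hand": -0.06,"dx": -0.033,"dy": -0.075,"dz": 0,"turn": 0},{"hand": -0.43,"dx": -0.019,"dy": -0.0875,"dz": 0,"turn": 0},{"hand": -0.86,"dx": -0.006,"dy": -0.075,"dz": 0,"turn": 0},{"hand": -1,"dx": 0,"dy": 0,"dz": 0,"turn": 0},{"hand": -1,"dx": 0,"dy": 0,"dz": 0,"turn": 0},{"hand": -1,"dx": 0,"dy": 0,"dz": 0,"turn": 0}]'

```text
time: 9.95
tcp_pos: [451.9, 252.9, 95.1]
tcp_rot: [0.193, 0.68, -0.193, 0.68]
wrist_force: [-3.0, -2.4, 16.1]
finger_gap: 0.156
```

```bash
python3 - <<'E'
from h import *
look(10)
E
```

```text
t9.95 xs -103.8 ys 64.8 z 95.1 yawerr -0.29 gap 0.156 F_s [-3.6  1.3 16.1] down [ 0. -0. -1.] [ 0.4   0.57  1.77 -0.    0.8  -0.62]
```

View pics/wrist10.png

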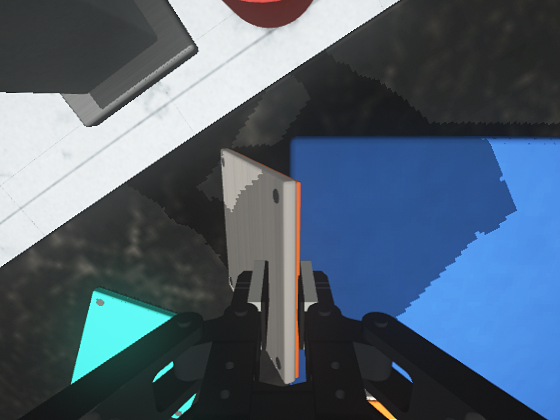

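View pics/scene10.png

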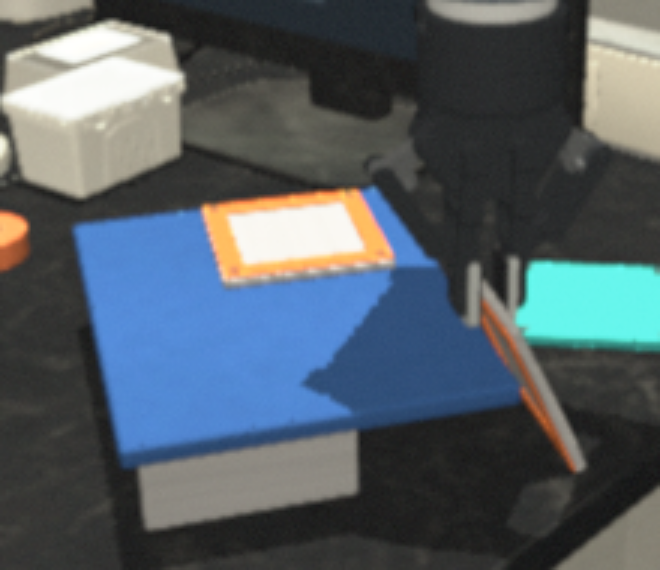

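apply_moves --targets '[{"hand": -1,"dx": -0.05,"dy": -0.03,"dz": 0,"turn": 0},{"hand": -1,"dx": -0.05,"dy": -0.03,"dz": 0,"turn": 0},{"hand": -1,"dx": 0,"dy": 0,"dz": 0,"turn": 0},{"hand": -1,"dx": 0,"dy": 0,"dz": 0,"turn": 0}]'

```text
time: 10.45
tcp_pos: [449.0, 248.7, 103.0]
tcp_rot: [0.193, 0.68, -0.194, 0.68]
wrist_force: [-4.7, -3.9, 18.3]
finger_gap: 0.082
```

```bash
python3 - <<'E'
from h import *
look(11)
E
```

```text
t10.45 xs -108.9 ys 65.1 z 103.0 yawerr -0.29 gap 0.082 F_s [-5.7  2.  18.3] down [-0. -0. -1.] [ 0.39  0.55  1.78 -0.    0.82 -0.63]
```

View pics/wrist11.png

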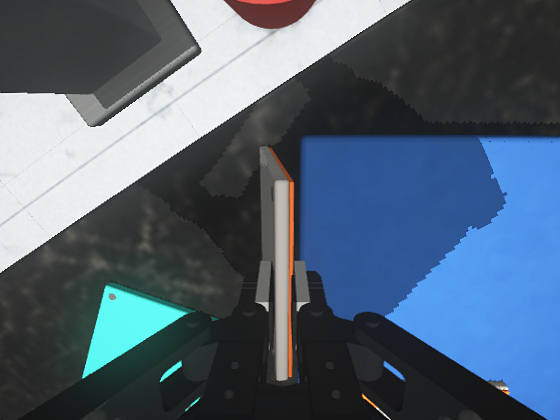

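View pics/scene11.png

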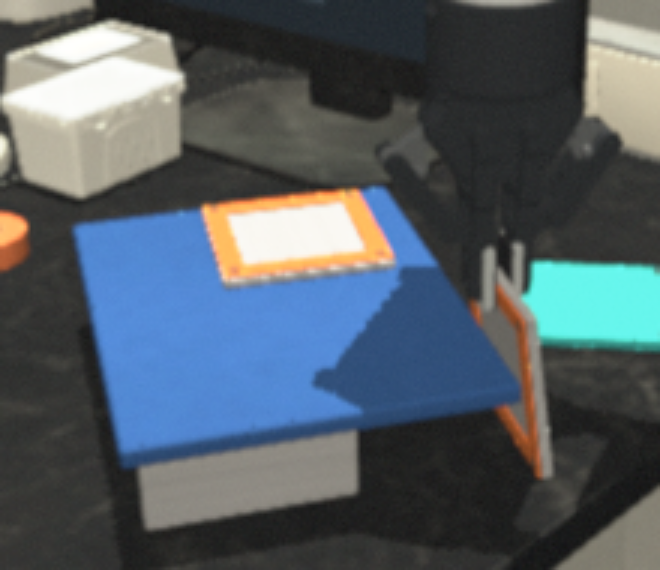

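apply_moves --targets '[{"hand": -1,"dx": -0.05,"dy": -0.02,"dz": 0,"turn": 0},{"hand": -1,"dx": -0.1,"dy": -0.02,"dz": 0,"turn": 0},{"hand": -1,"dx": -0.2,"dy": 0,"dz": 0,"turn": 0},{"hand": -1,"dx": -0.2,"dy": 0,"dz": 0,"turn": 0},{"hand": -1,"dx": -0.2,"dy": 0,"dz": 0,"turn": 0},{"hand": -1,"dx": -0.2,"dy": 0,"dz": 0,"turn": 0},{"hand": -1,"dx": -0.2,"dy": 0,"dz": 0,"turn": 0},{"hand": -1,"dx": 0,"dy": 0,"dz": 0,"turn": 0}]'

```text
time: 11.35
tcp_pos: [448.7, 246.9, 196.3]
tcp_rot: [0.194, 0.679, -0.193, 0.681]
wrist_force: [0.2, 1.0, -1.7]
finger_gap: 0.077
```

```bash
python3 - <<'E'
from h import *
look(12)
E
```

```text
t11.35 xs -110.6 ys 64.4 z 196.3 yawerr -0.29 gap 0.077 F_s [ 1.   0.4 -1.7] down [ 0.003  0.001 -1.   ] [ 0.39  0.4   1.69  0.    1.04 -0.63]
```

View pics/wrist12.png

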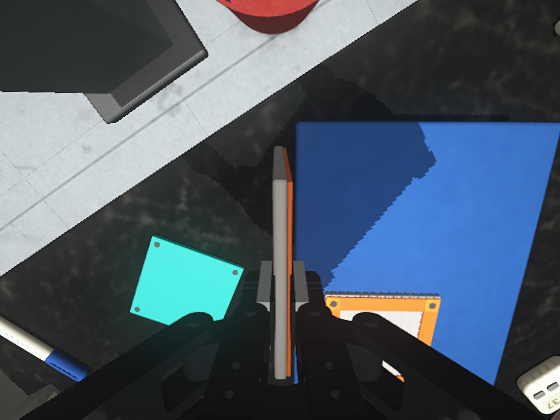

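View pics/scene12.png

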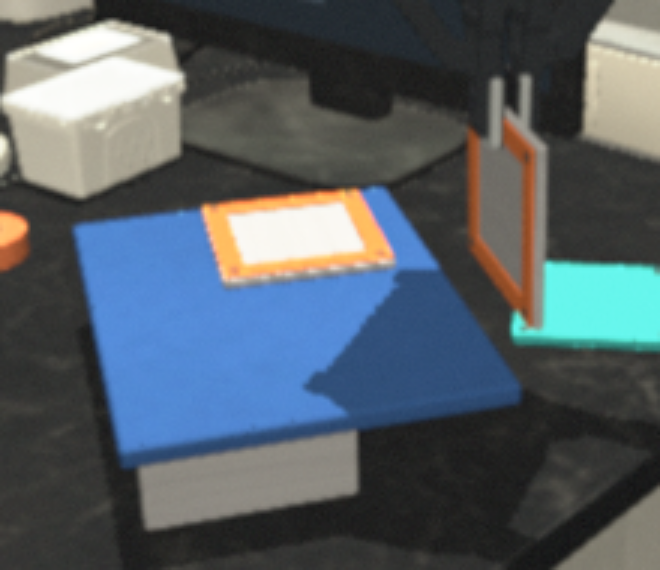

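```bash
python3 - <<'E'
from h import *
P=cloud('wrist',12);S=cloud('scene',12)
print('top edge',[P[v,281].round(0).tolist() for v in (185,200,220,240)],[P[v,u].round(0).tolist() for v,u in ((150,276),(150,280),(156,276))])
for a,b in ((540,145),(538,200),(536,260),(533,300),(530,320),(505,200),(480,230),(515,280)):
    print(a,b,S[130+b//3,150+a//3].round(0))
E
```

```text
top edge [[-111.0, 115.0, 190.0], [-111.0, 109.0, 189.0], [-111.0, 101.0, 190.0], [-111.0, 92.0, 189.0]] [[-114.0, 117.0, 112.0], [-112.0, 118.0, 114.0], [-114.0, 118.0, 136.0]]
540 145 [-114.  111.  188.]
538 200 [-111.  117.  163.]
536 260 [-110.  118.  131.]
533 300 [-109.  118.  108.]
530 320 [-109.  116.   97.]
505 200 [-110.   74.  145.]
480 230 [-112.   33.  109.]
515 280 [-111.   87.  104.]
```

The cover is held vertical with its gasket toward the stand: the orange frame is visible at crop (505,200). Its top edge is at z≈190 and its bottom at z≈90. Next I'll carry it over the board.

apply_moves --targets '[{"hand": -1,"dx": -0.12,"dy": 0,"dz": 0,"turn": 0},{"hand": -1,"dx": 0,"dy": 0.27,"dz": 0,"turn": 0},{"hand": -1,"dx": 0,"dy": 0.27,"dz": 0,"turn": 0},{"hand": -1,"dx": 0,"dy": 0.27,"dz": 0,"turn": 0},{"hand": -1,"dx": 0,"dy": 0.27,"dz": 0,"turn": 0},{"hand": -1,"dx": 0,"dy": 0.27,"dz": 0,"turn": 0},{"hand": -1,"dx": 0,"dy": 0.27,"dz": 0,"turn": 0},{"hand": -1,"dx": 0,"dy": 0.27,"dz": 0,"turn": 0}]'

```text
time: 12.25
tcp_pos: [527.6, 375.9, 203.6]
tcp_rot: [0.193, 0.68, -0.194, 0.68]
wrist_force: [0.4, -0.5, -1.3]
finger_gap: 0.076
```

apply_moves --targets '[{"hand": -1,"dx": 0.15,"dy": 0,"dz": 0,"turn": 0},{"hand": -1,"dx": 0.1,"dy": 0,"dz": 0,"turn": 0},{"hand": -1,"dx": 0.05,"dy": 0,"dz": 0,"turn": 0},{"hand": -1,"dx": 0.03,"dy": 0,"dz": 0,"turn": 0},{"hand": -1,"dx": 0,"dy": 0,"dz": 0,"turn": 0}]'

```text
time: 12.75
tcp_pos: [527.2, 374.8, 177.4]
tcp_rot: [0.193, 0.68, -0.194, 0.68]
wrist_force: [-0.4, -0.2, -1.6]
finger_gap: 0.076
```

```bash
python3 - <<'E'
from h import *
look(13,('scene',))
E
```

```text
t12.75 xs 39.5 ys 64.1 z 177.4 yawerr -0.31 gap 0.076 F_s [-0.3  0.3 -1.6] down [-0.001 -0.    -1.   ] [ 0.53  0.6   1.37 -0.    1.17 -0.49]
```

View pics/scene13.png

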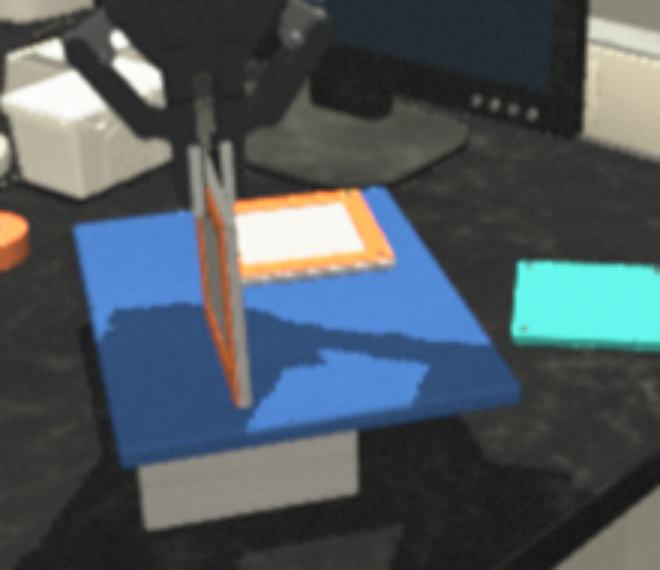

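apply_moves --targets '[{"hand": -1,"dx": 0.015,"dy": 0,"dz": 0,"turn": 0},{"hand": -1,"dx": 0,"dy": 0,"dz": 0,"turn": 0}]'

```text
time: 13.0
tcp_pos: [527.5, 375.2, 176.6]
tcp_rot: [0.193, 0.68, -0.193, 0.68]
wrist_force: [-0.5, 0.1, -0.9]
finger_gap: 0.076
```

Near contact. I'll open slightly, then lean the plate toward the free-edge finger.

apply_moves --targets '[{"hand": -0.6,"dx": 0,"dy": 0,"dz": 0,"turn": 0},{"hand": -0.6,"dx": 0,"dy": 0,"dz": 0,"turn": 0},{"hand": -0.6,"dx": 0,"dy": -0.06,"dz": 0,"turn": 0},{"hand": -0.6,"dx": 0,"dy": -0.06,"dz": 0,"turn": 0},{"hand": -0.6,"dx": 0,"dy": -0.06,"dz": 0,"turn": 0},{"hand": -0.6,"dx": 0,"dy": -0.06,"dz": 0,"turn": 0},{"hand": -0.6,"dx": 0,"dy": 0,"dz": 0,"turn": 0}]'

```text
time: 13.7
tcp_pos: [517.0, 358.3, 176.5]
tcp_rot: [0.193, 0.68, -0.193, 0.68]
wrist_force: [0.3, -1.3, 0.5]
finger_gap: 0.198
```

```bash
python3 - <<'E'
from h import *
look(14)
E
```

```text
t13.70 xs 20.2 ys 64.3 z 176.5 yawerr -0.30 gap 0.198 F_s [-1.  -1.   0.5] down [-0. -0. -1.] [ 0.51  0.58  1.42 -0.    1.14 -0.51]
```

View pics/scene14.png

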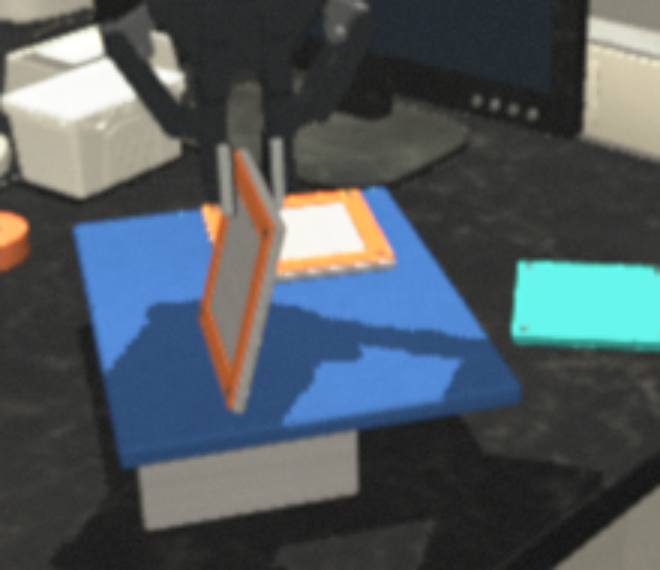

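View pics/wrist14.png

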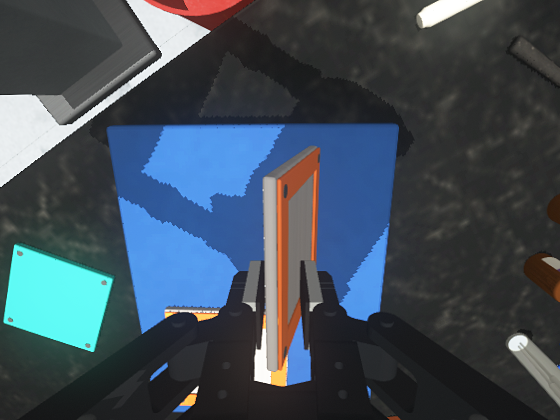

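apply_moves --targets '[{"hand": -0.4,"dx": 0.08,"dy": -0.05,"dz": 0,"turn": 0},{"hand": -0.2,"dx": 0.12,"dy": -0.03,"dz": 0,"turn": 0},{"hand": 0.0,"dx": 0.12,"dy": 0,"dz": 0,"turn": 0},{"hand": 0.2,"dx": 0.12,"dy": 0,"dz": 0,"turn": 0},{"hand": 0.4,"dx": 0.1,"dy": 0,"dz": 0,"turn": 0},{"hand": 0.6,"dx": 0.05,"dy": 0,"dz": 0,"turn": 0},{"hand": 0.6,"dx": 0,"dy": 0,"dz": 0,"turn": 0}]'

```text
time: 14.5
tcp_pos: [513.7, 353.4, 128.4]
tcp_rot: [0.193, 0.68, -0.194, 0.68]
wrist_force: [-0.3, 0.3, -0.2]
finger_gap: 0.8
```

```bash
python3 - <<'E'
from h import *
look(15)
E
```

```text
t14.50 xs 14.3 ys 64.5 z 128.4 yawerr -0.29 gap 0.800 F_s [ 0.1  0.4 -0.2] down [-0.001 -0.    -1.   ] [ 0.51  0.63  1.48  0.    1.04 -0.51]
```

View pics/scene15.png

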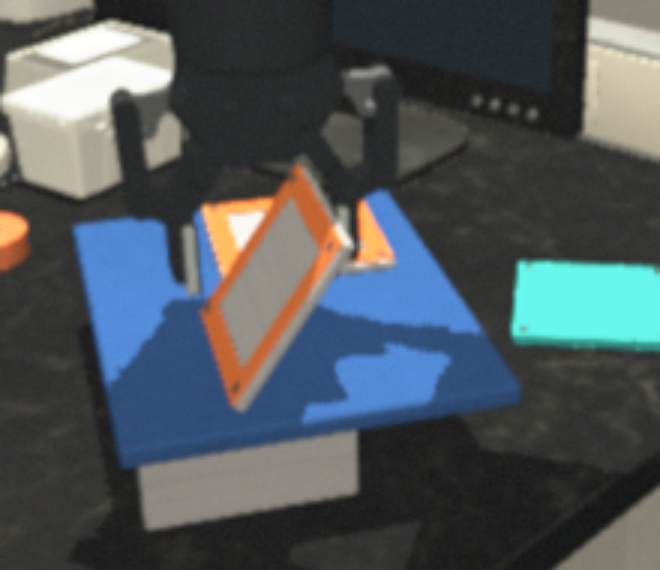

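View pics/wrist15.png

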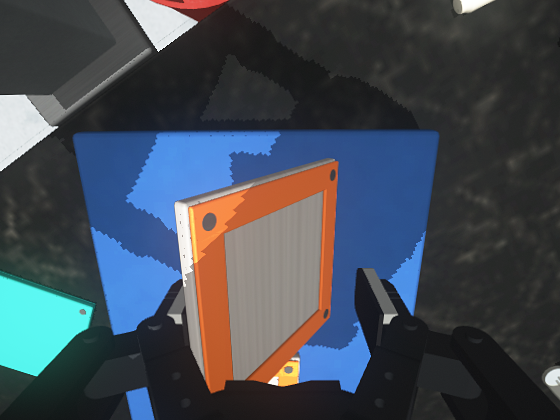

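apply_moves --targets '[{"hand": 0.8,"dx": 0.04,"dy": -0.05,"dz": 0,"turn": 0},{"hand": 1,"dx": 0.04,"dy": -0.05,"dz": 0,"turn": 0},{"hand": 1,"dx": 0.06,"dy": -0.08,"dz": 0,"turn": 0},{"hand": 1,"dx": 0.06,"dy": -0.08,"dz": 0,"turn": 0},{"hand": 1,"dx": 0,"dy": -0.08,"dz": 0,"turn": 0},{"hand": 1,"dx": 0,"dy": 0,"dz": 0,"turn": 0}]'

```text
time: 15.2
tcp_pos: [499.1, 329.5, 113.1]
tcp_rot: [0.193, 0.68, -0.194, 0.68]
wrist_force: [-0.5, -0.2, -0.2]
finger_gap: 0.999
```

```bash
python3 - <<'E'
from h import *
look(16)
E
```

```text
t15.20 xs -13.7 ys 64.5 z 113.1 yawerr -0.31 gap 0.999 F_s [-0.5  0.3 -0.2] down [-0.001 -0.    -1.   ] [ 0.48  0.62  1.56 -0.    0.97 -0.53]
```

View pics/scene16.png

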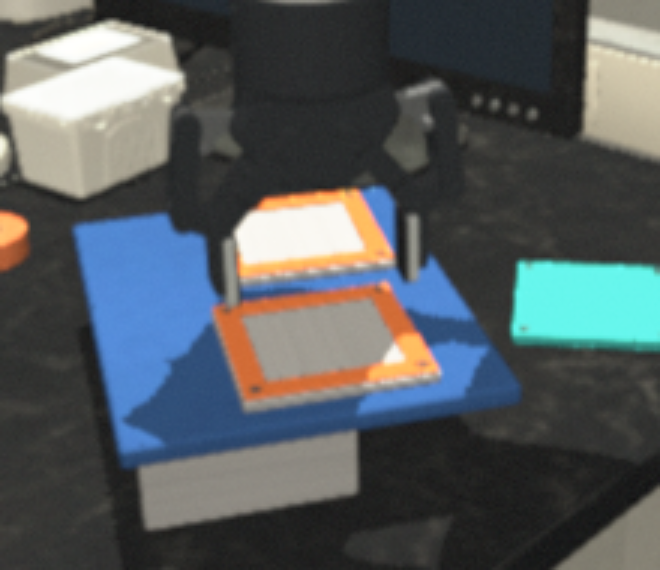

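View pics/wrist16.png

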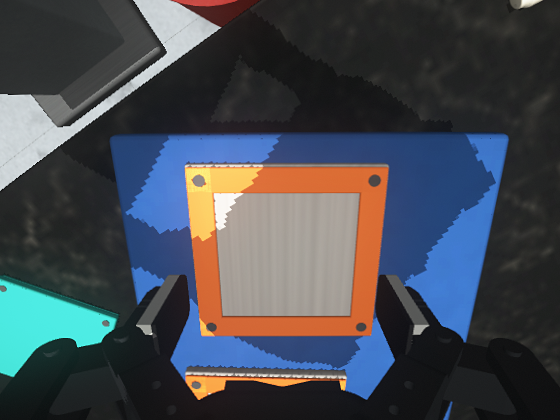

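The cover lies flat, gasket up. I'll retreat straight up, move clear, and verify from the top.

apply_moves --targets '[{"hand": 1,"dx": -0.3,"dy": 0,"dz": 0,"turn": 0},{"hand": 1,"dx": -0.6,"dy": 0,"dz": 0,"turn": 0},{"hand": 1,"dx": -0.6,"dy": 0,"dz": 0,"turn": 0},{"hand": 1,"dx": -0.3,"dy": -0.4,"dz": 0,"turn": 0},{"hand": 1,"dx": 0,"dy": -0.6,"dz": 0,"turn": 0},{"hand": 1,"dx": 0,"dy": -0.6,"dz": 0,"turn": 0},{"hand": 1,"dx": 0,"dy": -0.6,"dz": 0,"turn": 0},{"hand": 1,"dx": 0,"dy": -0.6,"dz": 0,"turn": 0}]'

```text
time: 16.1
tcp_pos: [380.9, 138.8, 257.5]
tcp_rot: [0.193, 0.68, -0.193, 0.681]
wrist_force: [0.1, -0.4, 0.1]
finger_gap: 1.001
```

```bash
python3 - <<'E'
from h import *
look(17,('top',))
p=cv2.imread('pics/top17_raw.png');h=cv2.cvtColor(p,cv2.COLOR_BGR2HSV);cal=manip.get_calibration('top')
H,S,V=cv2.split(h);roi=np.zeros(H.shape,bool);roi[90:300,150:340]=1
m=(roi&(H>3)&(H<25)&(S>110)).astype(np.uint8)
for c in cv2.findContours(m,cv2.RETR_EXTERNAL,cv2.CHAIN_APPROX_NONE)[0]:
    if cv2.contourArea(c)<800: continue
    w=plane(cal,c.reshape(-1,2),78)[:,:2].astype(np.float32);r=cv2.minAreaRect(w);d=np.array(r[0])-SC
    print(r,'stand frame',d@XS,d@YS)
S=cloud('top',17)
T=S.reshape(-1,3)
k=(abs(T[:,0]+10)<70)&(abs(T[:,1]-66)<55)&(T[:,2]>50)&(T[:,2]<150);print(np.percentile(T[k,2],[1,10,50,90,99]).round(1))
E
```

```text
t16.10 xs -238.1 ys 65.8 z 257.5 yawerr -0.25 gap 1.001 F_s [-0.3 -0.3  0.1] down [ 0.001  0.    -1.   ] [ 0.2   0.18  1.84 -0.    1.12 -0.82]
((498.9393615722656, 332.1636962890625), (96.94223022460938, 96.85416412353516), 58.236122131347656) stand frame -11.573679345113163 66.01722765242735
((601.623046875, 252.42066955566406), (96.95750427246094, 96.54753875732422), 56.69599533081055) stand frame -26.042252243973007 -63.186293732343216
[67.8 69.7 76.1 79.2 81.2]
```

View pics/top17.png

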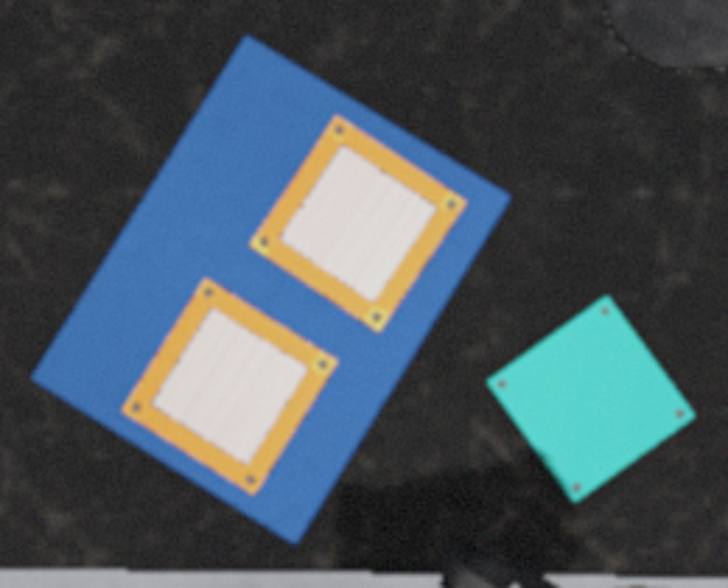

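The top view shows both covers gasket up. The turned one is at crop (230,385), stand frame (-12, 66) mm, and the spare at (358,222) hasn't moved. The robot is clear, so I'm handing in.

```bash
python3 -c "
from station import manip
print(manip.finish_job())"
```

```text
the job is handed in; nothing more can be done
None
```

The cover is turned over and lies flat on the stand, gasket up, and I've handed the job in at about 16 s of the 61 s allowed. No verdict was reported.

**What I did:** I pushed the bare-face cover about 42 mm out over the free edge. The tool can only point down, so I tipped the cover over the edge with one finger. I then gripped its upper edge, carried it upright over the board, and lowered it gasket up while it leaned on a finger.

**Last checks:**
- **Turned cover:** the top camera puts its centre at about x = -12, y = +66 mm in the stand frame, inside the limits. It overhangs no edge. The depth readings fit a cover lying flat, though they scatter by a few millimetres.
- **Spare cover:** it moved about 0.2 mm by the camera.
- **Robot:** it had pulled back to about 240 mm from the stand's centre, about 257 mm up, touching nothing.

**Not as planned:** while tipping, the cover swung past the finger sooner than intended. It leaned for a moment against the stand edge with its lower edge on the bench. Its centre stayed about 50 mm above the bench, or -0.02 m in the stand frame against the -0.045 m drop limit. The highest wrist force I saw was about 18 N.

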